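# Notch the sliding track board and bolt it

### The arm

A 6-joint arm with a two-finger parallel gripper is mounted at the origin on the work surface. World frame = base frame: x ahead of the robot, y to its left, z up, the work surface at z = 0. Lengths are in mm, angles in degrees, forces in N, time in s.
With the tool pointing down it reaches from about 325 to 1000 mm from the base axis. Payload 5.1 kg.
Tool frame: the origin (TCP) lies between the finger pads; the fingertips stand 14 mm ahead of it and the grasp point (between the pads) lies 5 mm behind it; z points along the fingers, y is the line along which they close (so a half turn about z gives the same grasp; the last joint's range is limited). The gripper opens to 85 mm and grips with 20 to 120 N. Pads are 22 mm wide; open, the fingers measure 114 mm over their backs; the gripper's body (76 mm by 85 mm) begins 54 mm behind the grasp point. The pads swing forward as they close: fully open they stand 13 mm farther back than shut.
Start: joints at [66.83, 7.093, 94.555, -0, 78.352, -4.733], TCP at [205.599, 616.615, 216.222] pointing down, gripper open.
Joint ranges: [-149.61, 149.61], [-58.7, 133.49], [1.44, 155.28], [-77.14, 257.14], [18.33, 153.61], [-166.67, 166.67]. Speed limits (degrees/s): [147.25, 147.25, 180, 180, 180, 180].

### API

Orientations are given as [roll, pitch, yaw] about the fixed x, y, z axes, in that order (R = Rz(yaw) Ry(pitch) Rx(roll)).
In Python, from rig import manip gives the robot as it stands.
- The arm moves only by the tool apply_moves, never from a script. Its argument "series" is a list of rows, each an object with "jaw": the opening, from 0 (shut) to 1 (fully open); "slide": the shift along the world's x, y, z in cm, a list of three; "yaw": the turn about the world's z in rad. In form: [{"jaw": jaw, "slide": [tx, ty, tz], "yaw": yaw}, ...]. A call has 1 to 12 rows; each row is the pose to reach, as a shift and turn from the pose commanded when the call began; what a row does not reach only later rows make up. A row lasts 1/12 s, in which the tool goes at most 41.7 mm and 7.16 degrees, less where a joint would pass 70% of its speed; a pose out of reach is approached as far as the arm can. A call with a gripper value outside its range is refused whole. The fingers move at their own pace and stop on an object; "squeeze" is the grip in N (left out, the last holds). Time passes only in rows, so rows that repeat a pose let the fingers close. It gives the time, the measured TCP pose, the force, the opening and the grip force at its end, in the units of the state.
- manip.observe(): the state, without advancing time (a new reading comes with each control period).
- manip.get_image(name): name is "scene" or "top" or "wrist"; returns (picture, depth): 420x560x3 uint8, red, green, blue; 420x560 float32, mm along the optical axis (not along the pixel's ray), 0 where there is no reading.
- manip.camera_info(name): a dict with "fx", "fy", "cx", "cy" (pixels), "rvec" (rotation vector, rad) and "tvec" (3), from world to camera coordinates, as OpenCV has them. Camera axes: x right, y down, z forward; pixel columns grow to the right and rows downward; lengths in mm; the calibration is good to about 2 mm. A picture is of the moment at which its call begins: read the wrist's pose just before it. camera_info takes no time and is no camera call; for the wrist camera it gives the pose at the moment of the call.
- manip.close_job(): hands the job in; it is judged then, once.
Trained networks look in the newest picture that a camera, given by its name, has taken for a name from the list of things; names that differ only in an ending like _2 or _b are one class to them, and where a whole thing is asked for, a point or a joint stands for the part that bears it (a point fixed in the world has none). Each returns a list of dicts, best first, with "confidence" (0 to 1); they miss things now and then, are a little off and sometimes report something else, mostly with a low value. They report only what shows in the picture. A call takes as long as a camera call. They do not tell look-alikes from the thing itself.
- manip.trace(camera, query): "pixels" (420x560 bool, what is visible of it) and "at" ([column, row] in pixels, amid what is visible of it).
- manip.mark_of(camera, query): "at" ([column, row] in pixels: a listed point, or the origin of a listed thing).
The state is a dict: "clock": time; "qpos": joint angles; "joint_vel": joint speeds; "joint_efforts": joint torques, N m; "ee_pos": TCP position; "orientation": TCP orientation; "ft_force": force on the tool from outside, world axes, zero at the start; "ft_torque": the same for the moment, N m; "opening": finger opening in mm; "grasp_force": force on a finger pad.
Only numpy, scipy, OpenCV 4.12 (cv2) and the standard library are available. Lean on these libraries where they do the work, as an engineer would, in place of code of your own. Each camera call takes 0.05 s, during which the arm holds its last target. There are 200 camera calls.

### The job

On the model-railway layout, push the loose track board gently along its wooden rails with a fingertip until you feel it drop into its locating notches and its track lines up with the fixed track. Then, with a fingertip, push the red-knobbed bolt fully across over the edge of the seated board to lock it. Only push: do not grip the knob or lift the board, and leave the wagon, house and other things where they are.

Things in the scene. Friction and masses are not known exactly. Their poses are not given: they have to be found in the camera images.
- layout: Fixed railway layout, 330 x 540 mm. Two turquoise foam decks, tops 69 mm above the table (glued ridges to 81 mm), at own x -145 to -66 and 66 to 180 mm. Between them an open slot runs along own y, floor 30 mm above the table, clear in its middle (own x -34 to 34 mm). Origin: table height, middle of the slot. Fixed tracks cross the decks along own x at own y = 90 mm.
- board: Loose track board, 130 (own x, along its track) x 150 mm (own y), 0.4 to 0.7 kg, wood with turquoise foam on top. It rides in the slot on two wooden rails, on four feet 8 mm high, axes as the layout's, 1.5 mm play each side. Origin: its centre, level with the undersides of the feet; the slab lies 8 to 26 mm above it. Riding, the origin is 50 mm above the table; dropped in, 43 mm.
- board_edge (a point): Middle of the board's -y end face, where to push: 75 mm from its centre, half-way up the 18 mm slab. It starts 120 to 220 mm short of its place and is pushed towards the layout's +y; 2 to 10 N moves it. Dropped in, the slab spans 51 to 69 mm above the table, flush with the decks.
- notch (a point): Where the board's origin is when it is seated: own y = 90 mm in the slot, 43 mm above the table; axes as the layout's. When its feet meet the notches the board drops 7 mm and stops firmly against the notches' ends (5 mm of play in all).
- bolt_block (a point): Middle of the top of the dark wooden block in the slot's +y end, which carries the bolt: 56 mm (own x) x 85 mm (own y), top 71.5 mm above the table, at own y = 222.5 mm. Beside it brass cheeks rise to 80 mm.
- bolt (a joint): Bolt's travel in m: 0 drawn back (starts at 0 to 0.006), 0.032 fully across; it moves towards the layout's -y and stays where it is left; 2 to 3 N moves it. Its 24 mm wide steel blade passes 2.5 mm over the seated board and overlaps it by 19 mm when fully across; a board still up on its rails blocks it.
- bolt_knob (a point): Middle of the bolt's upright round red knob, 16 mm in diameter, 36 mm tall (18 mm above and below this point), 97.5 mm above the table. Drawn back (joint 0) it stands at own x = 0, own y = 218 mm of the layout; push on its +y side.
- wagon: Bystander: red model goods wagon, 75 x 30 x 45 mm, standing on the fixed track of the far deck; origin under its centre
- house: Bystander: yellow model house with a tiled roof, 53 x 70 x 55 mm, on the far deck; origin under its centre
- offcut: Bystander: turquoise foam offcut, 35 x 70 x 20 mm, lying on the near deck; origin under its centre
- glue: Bystander: white glue bottle with red cap, 64 mm across, 170 mm tall, on the table; origin under its centre
- paint: Bystander: small paint jar, 56 mm across, 70 mm tall, on the table; origin under its centre
- mug: Bystander: blue mug, 76 mm across, 90 mm tall, on the table; origin under its centre
There are look-alikes about, which are no part of the job. Leave any pink look-alike of the board alone.

How it is judged (in metres and radians):
On the way, in this order (a step that is already met when the one before it is completed fails the run):
1. the board has dropped into its notches, its track in line with the fixed track (z of board in the frame of notch below 0.002 m and y of board in the frame of notch between -0.004 and 0.004 m and angle between the z axis of board and the z axis of layout, either way round below 0.03 rad), for 0.2 s.
2. the bolt is pushed across over the seated board (all of step 1 and value of joint bolt above 0.026 m), for 0.2 s.
At the end, for the whole second after the job is handed in: The board sits in its notches (origin within 2 mm of the notch's height and 4 mm along the slot, level within 0.03 rad), at rest, and the bolt is at least 26 mm across over it (all of step 2 and linear speed of board below 0.01 m/s); the robot touches nothing.
It fails at once if the board is lifted off its rails or tipped up (z of board in the frame of notch above 0.015 m or angle between the z axis of board and the z axis of layout, either way round above 0.15 rad).
It fails at once if the board is rammed or pressed with more than 50 N (contact force between the fingers and board above 50 N).
It fails at once if the bolt's knob is gripped between the fingers (distance between the grasp point and bolt_knob below 0.01 m and contact force between the fingers and bolt above 1 N).
It fails at once if a bystander is moved more than 25 mm (distance of any of wagon, house, offcut, glue, paint, mug from where it was at the start of the episode above 0.025 m).
It also fails if it takes over 45 s, if anything falls off the work surface, if the arm or the gripper's body presses on something with over 40 N, if the wrist force passes 120 N, or if a joint passes its speed limit or range.

## Working session

There is one attempt and no reset: what is moved stays moved. The work goes in short steps, Python scripts to look and compute and a tool call to move; the robot and the scene stay as the last step left them, time stands still between calls to the robot, and variables do not carry over. Pictures are saved under pics/ and viewed, at most 10 in all, crops included, and the job is handed in when it is done.

Besides the shell and the picture viewer there is one more tool, called after "Request:" as name(argument=value, ...) on one line, values as JSON. apply_moves: Moves the arm, as the interface text tells. Its arguments: {"type":"object","properties":{"series":{"type":"array","items":{"type":"object","properties":{"jaw":{"type":"number"},"slide":{"type":"array","items":{"type":"number"}},"yaw":{"type":"number"}}}},"squeeze":{"type":"number"}},"required":["series"]}

```bash
mkdir -p pics
cat > h.py <<'E'
import numpy as np, cv2
from rig import manip
def cam(n):
    c=manip.camera_info(n); K=np.array([[c["fx"],0,c["cx"]],[0,c["fy"],c["cy"]],[0,0,1]]); R=cv2.Rodrigues(np.array(c["rvec"],float))[0]
    return K,R,np.array(c["tvec"],float).ravel()
def at_z(n,uv,z):
    K,R,t=cam(n); d=R.T@np.linalg.inv(K)@np.array([*uv,1.]); o=-R.T@t
    return o+d*(z-o[2])/d[2]
def cloud(n,dep):
    K,R,t=cam(n); v,u=np.mgrid[:420,:560]; p=np.stack([u,v,np.ones_like(u)],-1)@np.linalg.inv(K).T*dep[...,None]
    return (p-t)@R
def save(n,f):
    im,d=manip.get_image(n); cv2.imwrite(f,im[...,::-1]); return im,d
E
python3 - <<'E'
from h import *
a,_=save("top","pics/a.png")
Z=dict(bolt_knob=97.5,board_edge=67,bolt_block=71.5,board=50,notch=43,layout=0,wagon=69,house=69,offcut=69,glue=0,paint=0,mug=0)
for q,z in Z.items():
    for r in manip.mark_of("top",q)[:2]: print(q,round(r["confidence"],2),np.round(r["at"]),at_z("top",r["at"],z).round(1))
b,_=save("scene","pics/b.png")
cv2.imwrite("pics/ab.png",cv2.resize(np.hstack([a,b])[...,::-1],(800,300)))
print(manip.observe())
E
```

```text
bolt_knob 0.58 [182. 165.] [589.7 252.2  97.5]
board_edge 0.92 [192. 257.] [335.7 228.4  67. ]
board_edge 0.78 [309. 178.] [554.  -99.5  67. ]
bolt_block 0.57 [181. 161.] [602.6 258.2  71.5]
bolt_block 0.15 [233. 117.] [728.  111.6  71.5]
board 0.96 [285. 170.] [579.1 -31.8  50. ]
board 0.95 [197. 285.] [255.2 218.6  50. ]
notch 0.36 [277. 213.] [456.2  -7.1  43. ]
layout 0.91 [257. 175.] [570.1  50.8   0. ]
wagon 0.76 [233. 118.] [723.5 112.2  69. ]
wagon 0.21 [182. 162.] [601.6 257.   69. ]
house 0.82 [265. 131.] [686.7  22.1  69. ]
offcut 0.88 [276. 213.] [455.9  -5.4  69. ]
glue 0.86 [128. 165.] [605.2 427.4   0. ]
glue 0.49 [313. 177.] [ 562.4 -115.7    0. ]
paint 0.79 [116. 229.] [418.6 461.9   0. ]
mug 0.94 [438. 177.] [ 558.3 -482.8    0. ]
mug 0.2 [259. 174.] [573.9  43.7   0. ]
{'clock': 0.7, 'qpos': array([ 6.68307278e+01,  7.09150048e+00,  9.45545457e+01, -8.97953735e-04,
        7.83522173e+01, -4.73282128e+00]), 'joint_vel': array([-0.03137243, -0.02644673,  0.01085298, -0.0897712 , -0.03103828,
        0.00837754]), 'joint_efforts': array([ 2.14299616e-03, -4.23447096e+01, -3.65665591e+01, -3.77652759e-05,
        1.88978370e-04, -9.55257313e-07]), 'ee_pos': array([205.59498051, 616.62022344, 216.24864112]), 'orientation': array([1.79998342e+02, 1.01974477e-03, 1.61563730e+02]), 'ft_force': array([-0.28046945,  0.69333013,  0.30765464]), 'ft_torque': array([ 0.02235455, -0.04034065,  0.00982678]), 'grasp_force': 0.0, 'opening': 85.34394700551329}
```

View pics/a.png

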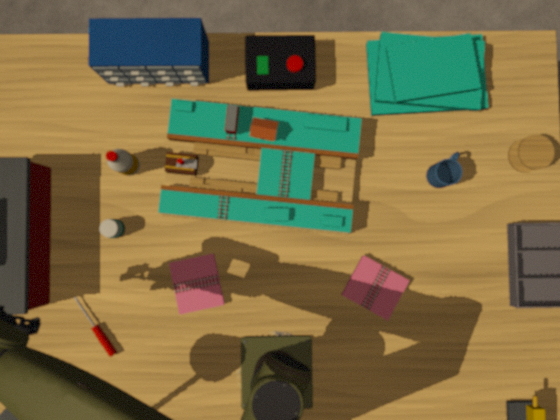

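View pics/b.png

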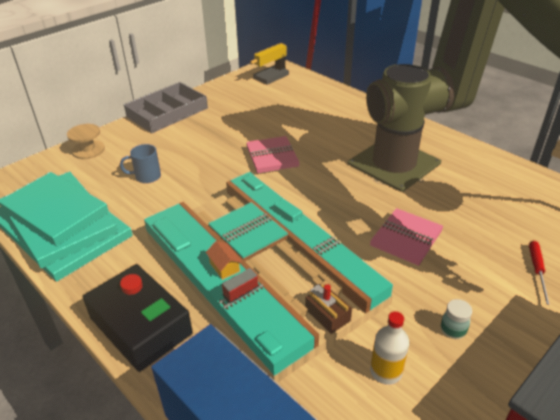

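Top view: the green board sits amid the slot at about (285,173), with the knob and block at (182,163). The pink look-alikes are at (197,285) and (378,287). Next I fit the layout and board from depth.

Run:
```python
from h import *
im,d=manip.get_image("top"); P=cloud("top",d)
hsv=cv2.cvtColor(im,cv2.COLOR_RGB2HSV); g=(hsv[...,0]>70)&(hsv[...,0]<95)&(hsv[...,1]>100)
m=g&(P[...,2]>55)&(P[...,2]<90)&(P[...,1]>-250)&(P[...,1]<350)&(P[...,0]>400)
n,l,s,c=cv2.connectedComponentsWithStats(m.astype(np.uint8))
for i in range(1,n):
    if s[i,4]>300: print(s[i],np.median(P[l==i],0).round(1),cv2.minAreaRect(P[l==i][:,:2].astype(np.float32)))
print(cv2.minAreaRect(P[m][:,:2].astype(np.float32)))
for q in ["board","bolt_knob","bolt_block"]:
    for r in manip.trace("top",q)[:2]:
        p=P[r["pixels"]]; print(q,r["confidence"],r["at"],np.median(p,0).round(1),np.percentile(p[:,2],[5,95]),cv2.minAreaRect(p[:,:2].astype(np.float32)))
red=((hsv[...,0]<8)|(hsv[...,0]>172))&(hsv[...,1]>140)
k=red&(abs(P[...,0]-590)<50)&(abs(P[...,1]-250)<40)
print("red",k.sum(),np.argwhere(k).mean(0),P[k].mean(0))
```

```text
[ 168   99   60   40 1910] [723.6 211.8  70.3] ((723.9574584960938, 208.86941528320312), (167.34024047851562, 100.14109802246094), 83.91434478759766)
[ 236  106  125   47 3621] [689.7 -94.5  70.7] ((691.4357299804688, -70.26445007324219), (346.247314453125, 100.08396911621094), 83.26631927490234)
[257 149  27  47 985] [569.4  10.4  76.9] ((570.3827514648438, 9.834449768066406), (61.47370147705078, 129.82574462890625), 83.6076431274414)
[288 152  26  47 998] [560.1 -74.5  76.9] ((560.71923828125, -74.39492797851562), (61.67083740234375, 130.00189208984375), 83.14224243164062)
[ 159  190   61   28 1303] [483.7 237.4  69.8] ((484.5080261230469, 236.73028564453125), (166.0361785888672, 63.32061767578125), 83.327880859375)
[ 227  197  125   35 2586] [450.9 -50.1  70.5] ((451.98956298828125, -41.82708740234375), (347.4886474609375, 63.44754409790039), 83.33975982666016)
((690.5204467773438, 26.2958984375), (537.985107421875, 521.552734375), 83.36044311523438)
board 0.91 [286.5, 172.2] [563.1 -29.5  77.1] [71.92519436 82.40608639] ((505.89593505859375, -22.97882080078125), (151.41001892089844, 252.07403564453125), 83.50141143798828)
board 0.71 [198.1, 287.4] [257.7 225.9  26.8] [21.1410263  32.47659117] ((273.72271728515625, 137.18939208984375), (153.12513732910156, 326.6126708984375), 11.280843734741211)
bolt_knob 0.66 [187.7, 166.1] [593.9 240.1  80.7] [ 74.36739011 114.59935253] ((596.1447143554688, 242.01927185058594), (52.74333572387695, 25.9141845703125), 86.655517578125)
bolt_knob 0.32 [263.8, 129.6] [681.1  28.1 114.4] [103.21555324 124.64433233] ((548.2654418945312, 27.830732345581055), (71.6928939819336, 335.0139465332031), 89.98943328857422)
bolt_block 0.92 [247.9, 167.7] [591.3  75.7  68.2] [28.6410513  80.40522047] ((579.4921875, 42.535064697265625), (556.6788330078125, 374.63043212890625), 80.25069427490234)
red 32 [160.875 179.625] [598.18298244 255.61943884 109.36114535]
```

Request:
apply_moves(series=[{"jaw":0,"slide":[34.7,-75.9,0],"yaw":-1.365},{"jaw":0,"slide":[34.7,-75.9,0],"yaw":-1.365},{"jaw":0,"slide":[34.7,-75.9,0],"yaw":-1.365},{"jaw":0,"slide":[34.7,-75.9,0],"yaw":-1.365},{"jaw":0,"slide":[34.7,-75.9,0],"yaw":-1.365},{"jaw":0,"slide":[34.7,-75.9,0],"yaw":-1.365},{"jaw":0,"slide":[34.7,-75.9,0],"yaw":-1.365},{"jaw":0,"slide":[34.7,-75.9,0],"yaw":-1.365},{"jaw":0,"slide":[34.7,-75.9,0],"yaw":-1.365},{"jaw":0,"slide":[34.7,-75.9,0],"yaw":-1.365},{"jaw":0,"slide":[34.7,-75.9,0],"yaw":-1.365},{"jaw":0,"slide":[34.7,-75.9,0],"yaw":-1.365}], squeeze=40)

```text
clock: 1.9
ee_pos: [413.9, 160.0, 216.7]
orientation: [179.9, -0.0, 83.1]
ft_force: [1.3, 0.3, 0.1]
opening: -0.0
grasp_force: 0.0
```

Request:
apply_moves(series=[{"jaw":0,"slide":[13.9,-30.3,0],"yaw":0},{"jaw":0,"slide":[13.9,-30.3,0],"yaw":0},{"jaw":0,"slide":[13.9,-30.3,0],"yaw":0},{"jaw":0,"slide":[13.9,-30.3,0],"yaw":0},{"jaw":0,"slide":[13.9,-30.3,0],"yaw":0},{"jaw":0,"slide":[13.9,-30.3,0],"yaw":0},{"jaw":0,"slide":[13.9,-30.3,0],"yaw":0},{"jaw":0,"slide":[13.9,-30.3,0],"yaw":0},{"jaw":0,"slide":[13.9,-30.3,0],"yaw":0},{"jaw":0,"slide":[13.9,-30.3,0],"yaw":0}])

```text
clock: 2.73
ee_pos: [552.8, -143.0, 215.7]
orientation: [-179.9, -0.0, 83.2]
ft_force: [-0.5, -0.5, 0.1]
opening: 0.0
grasp_force: 0.0
```

Run:
```python
from h import *
o=manip.observe(); print(o["ee_pos"],o["orientation"],o["ft_force"])
save("wrist","pics/w.png")
```

```text
[ 552.75175513 -142.99387948  215.74577332] [-1.79940339e+02 -2.47902534e-02  8.31642538e+01] [-0.4585288  -0.49359512  0.07864261]
```

View pics/w.png

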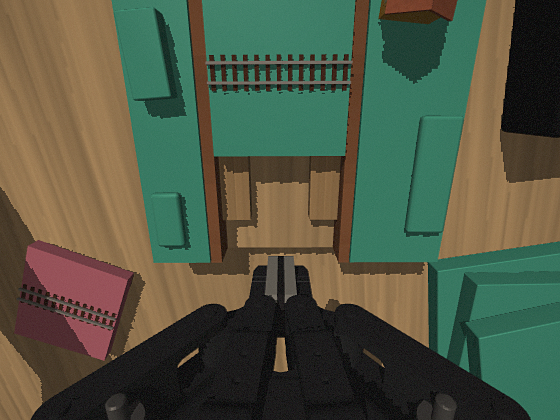

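The wrist view shows the board's -y edge at row 155, centred on column 281, and the fingers at column 281. They are centred, so I descend into the slot.

Request:
apply_moves(series=[{"jaw":0,"slide":[0,0,-4],"yaw":0},{"jaw":0,"slide":[0,0,-8],"yaw":0},{"jaw":0,"slide":[0,0,-11],"yaw":0},{"jaw":0,"slide":[0,0,-13],"yaw":0},{"jaw":0,"slide":[0,0,-14.8],"yaw":0},{"jaw":0,"slide":[0,0,-14.8],"yaw":0},{"jaw":0,"slide":[0.1,1,-14.8],"yaw":0},{"jaw":0,"slide":[0.2,1.8,-14.8],"yaw":0},{"jaw":0,"slide":[0.25,2.2,-14.8],"yaw":0},{"jaw":0,"slide":[0.3,2.6,-14.8],"yaw":0},{"jaw":0,"slide":[0.35,3.0,-14.8],"yaw":0},{"jaw":0,"slide":[0.4,3.4,-14.8],"yaw":0}])

```text
clock: 3.78
ee_pos: [557.1, -106.7, 69.2]
orientation: [179.9, 0.0, 83.4]
ft_force: [-0.1, -0.0, -0.2]
opening: -0.1
grasp_force: 0.0
```

Run:
```python
from h import *
im,d=save("wrist","pics/w2.png")
P=cloud("wrist",d); hsv=cv2.cvtColor(im,cv2.COLOR_RGB2HSV); g=(hsv[...,0]>70)&(hsv[...,0]<95)&(hsv[...,1]>100)
u=np.array([.1157,.9933]); o=manip.observe(); print(o["ee_pos"]@[*u,0],o["ft_force"])
m=g&(abs(P[...,2]-76)<6); s=P[...,:2]@u; x=P[...,:2]@[.9933,-.1157]; m&=abs(x-565)<50
print(np.percentile(s[m],[0.5,1,50,99]),np.median(P[...,2][m]))
```

```text
-41.023358144548695 [ 0.18773355  1.48399117 -0.55072373]
[-39.16882335 -38.17371072  36.23931838  85.1270418 ] 75.56365880277008
```

View pics/w2.png

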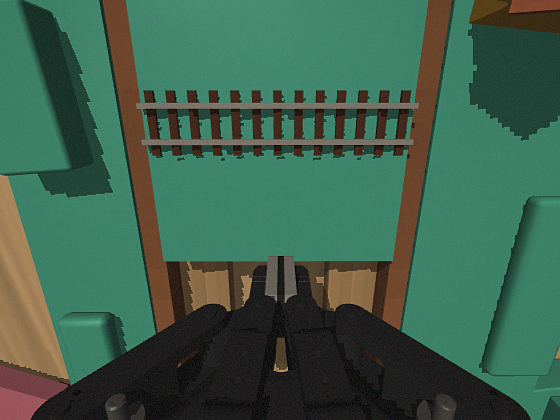

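The fingertip is right behind the board's edge at about (281,260), with the track square to it. I push along the slot.

Request:
apply_moves(series=[{"jaw":0,"slide":[0.07,0.6,0],"yaw":0},{"jaw":0,"slide":[0.16,1.4,0],"yaw":0},{"jaw":0,"slide":[0.28,2.4,0],"yaw":0},{"jaw":0,"slide":[0.39,3.4,0],"yaw":0},{"jaw":0,"slide":[0.51,4.4,0],"yaw":0},{"jaw":0,"slide":[0.63,5.4,0],"yaw":0},{"jaw":0,"slide":[0.74,6.4,0],"yaw":0},{"jaw":0,"slide":[0.86,7.4,0],"yaw":0},{"jaw":0,"slide":[0.98,8.4,0],"yaw":0},{"jaw":0,"slide":[1.09,9.4,0],"yaw":0},{"jaw":0,"slide":[1.19,10.2,0],"yaw":0},{"jaw":0,"slide":[1.25,10.7,0],"yaw":0}])

```text
clock: 4.83
ee_pos: [569.1, 1.1, 68.2]
orientation: [-180.0, -0.0, 83.4]
ft_force: [0.3, -0.1, -0.2]
opening: -0.2
grasp_force: 0.0
```

```bash
cat > m.py <<'E'
from h import *
im,d=manip.get_image("wrist")
P=cloud("wrist",d); hsv=cv2.cvtColor(im,cv2.COLOR_RGB2HSV); g=(hsv[...,0]>70)&(hsv[...,0]<95)&(hsv[...,1]>100)
u=np.array([.1157,.9933]); o=manip.observe(); print(o["ee_pos"]@[*u,0],o["ee_pos"],o["ft_force"])
m=g&(abs(P[...,2]-72)<10); s=P[...,:2]@u; x=P[...,:2]@[.9933,-.1157]; m&=abs(x-565)<50
print(np.percentile(s[m],[0.5,1,50,99]),np.median(P[...,2][m]))
E
python3 m.py
```

```text
67.24275960653122 [569.12382095   1.40454397  68.21537201] [-0.60514158 -0.04599599 -0.83749979]
[ -6.91447012  -0.47117266  84.1304092  109.58296541] 75.80615325560514
```

Run:
```python
from h import *
save("wrist","pics/w3.png")
```

```text
(no output)
```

View pics/w3.png

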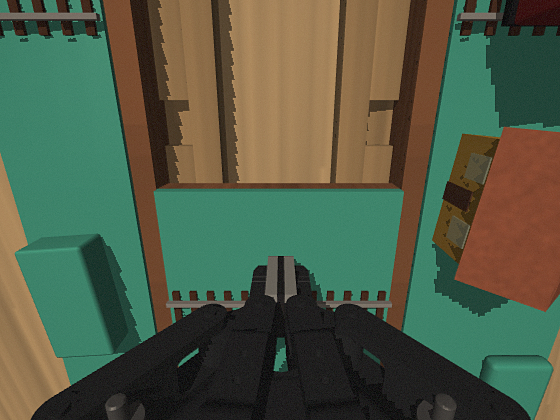

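Run:
```python
from h import *
im,d=manip.get_image("wrist"); P=cloud("wrist",d)
for uv in [(280,195),(200,195),(281,259),(273,275),(275,300),(180,280),(180,298),(60,15),(170,120)]:
    print(uv,im[uv[1],uv[0]],P[uv[1],uv[0]].round(1))
a,d=save("top","pics/t2.png"); cv2.imwrite("pics/t2.png",cv2.resize(a[90:250,140:380],(720,480),interpolation=cv2.INTER_CUBIC)[...,::-1])
print(manip.observe()["ee_pos"])
```

```text
(280, 195) [ 63 135 110] [572.6  39.8  75.5]
(200, 195) [ 58 132 107] [531.   44.5  75.3]
(281, 259) [25 29 29] [569.7  10.1  89.6]
(273, 275) [101  96  88] [566.   10.7 105.2]
(275, 300) [143 135 121] [566.9   7.9 120.4]
(180, 280) [ 65 135 109] [509.7  -3.8  76.5]
(180, 298) [28 45 36] [507.3 -15.3  77.2]
(60, 15) [121 110 101] [486.6 131.8  74.5]
(170, 120) [75 57 41] [513.1  83.2  44. ]
[ 5.68999914e+02 -1.31248684e-01  6.82090948e+01]
```

View pics/t2.png

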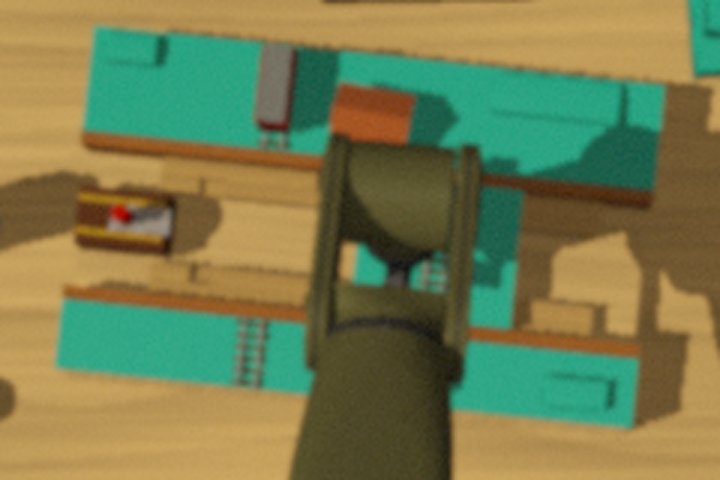

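Run:
```python
from h import *
im,d=manip.get_image("wrist"); P=cloud("wrist",d)
o=manip.observe(); print(o["ee_pos"],o["ft_force"],o["qpos"].round(2))
for r in range(250,300,4): print(r,P[r,[258,266,272,277,281,286,290,296]].round(0).astype(int).tolist())
K,R,t=cam("wrist"); print("cam",-R.T@t, R[2])
for z in (54,68,82,90):
    for dy in (0,11):
        p=K@(R@(np.array([569.1,o["ee_pos"][1]+dy,z]))+t); print(z,dy,p[:2]/p[2])
```

```text
[ 5.68994389e+02 -3.67470561e-01  6.82139235e+01] [-0.05412405  0.04633037 -0.82388701] [-5.4400e+00  4.9300e+00  1.1197e+02 -1.0000e-02  6.3110e+01  1.2300e+00]
250 [[557, 10, 77], [561, 9, 76], [564, 8, 76], [567, 8, 76], [569, 8, 76], [572, 7, 75], [574, 7, 75], [578, 6, 75]]
254 [[556, 7, 76], [561, 7, 77], [564, 5, 75], [567, 6, 76], [569, 6, 77], [572, 5, 76], [574, 5, 77], [577, 4, 75]]
258 [[556, 4, 75], [560, 4, 76], [565, 11, 90], [568, 10, 89], [570, 9, 88], [572, 9, 89], [574, 9, 89], [577, 2, 76]]
262 [[556, 2, 76], [560, 2, 77], [565, 11, 94], [568, 11, 94], [578, 83, 226], [572, 10, 93], [574, 10, 94], [577, -1, 75]]
266 [[558, 8, 91], [562, 7, 91], [565, 11, 98], [568, 11, 98], [570, 10, 98], [572, 10, 98], [574, 10, 98], [577, 5, 91]]
270 [[558, 8, 95], [562, 7, 94], [565, 10, 101], [568, 10, 102], [570, 10, 101], [572, 10, 101], [574, 10, 101], [577, 6, 96]]
274 [[558, 7, 98], [562, 7, 98], [566, 11, 105], [568, 11, 106], [570, 10, 105], [572, 10, 105], [574, 10, 105], [576, 5, 98]]
278 [[558, 7, 102], [563, 11, 109], [566, 11, 109], [568, 10, 108], [570, 10, 108], 
[... 346 characters left out ...]
, 10, 117], [568, 10, 117], [570, 9, 117], [572, 10, 118], [573, 9, 117], [576, 9, 117]]
294 [[559, 7, 115], [563, 10, 120], [566, 10, 120], [568, 10, 120], [570, 10, 120], [572, 10, 120], [573, 10, 121], [576, 9, 120]]
298 [[561, 13, 126], [564, 11, 124], [566, 11, 124], [568, 9, 121], [569, 9, 121], [572, 8, 121], [573, 10, 124], [576, 12, 127]]
cam [577.97300424  82.77446221 225.72578609] [-0.03844345 -0.32386383 -0.94532234]
54 0 [281.8645267  245.74162176]
54 11 [279.83629472 229.81973697]
68 0 [281.96320839 256.21959818]
68 11 [279.78167759 239.29433626]
82 0 [282.07790142 268.39765046]
82 11 [279.71800086 250.34053128]
90 0 [282.15220161 276.28680928]
90 11 [279.67663594 257.51622837]
```

The fingers are hovering above the board. The depth image puts their tips at z≈89, about 21 mm above the reported TCP instead of 14 below it, and the board hasn't moved. I'll trust what the camera shows, back off and go lower.

Request:
apply_moves(series=[{"jaw":0,"slide":[-0.35,-3,0.8],"yaw":0},{"jaw":0,"slide":[-0.82,-7,0.8],"yaw":0},{"jaw":0,"slide":[-1.28,-11,0.8],"yaw":0},{"jaw":0,"slide":[-1.75,-15,0.8],"yaw":0},{"jaw":0,"slide":[-1.75,-15,0.8],"yaw":0},{"jaw":0,"slide":[-1.75,-15,0],"yaw":0},{"jaw":0,"slide":[-1.75,-15,-0.8],"yaw":0},{"jaw":0,"slide":[-1.75,-15,-1.5],"yaw":0},{"jaw":0,"slide":[-1.75,-15,-2.0],"yaw":0},{"jaw":0,"slide":[-1.75,-15,-2.0],"yaw":0}])

```text
clock: 5.92
ee_pos: [550.2, -148.4, 45.8]
orientation: [-179.8, -0.1, 83.5]
ft_force: [-0.4, -1.0, -0.6]
opening: 0.0
grasp_force: 0.0
```

```bash
python3 - <<'E'
from h import *
im,d=save("wrist","pics/w4.png"); P=cloud("wrist",d)
o=manip.observe(); print(o["ee_pos"],o["ft_force"])
for r in (254,258,262,266): print(r,P[r,[266,272,277,286,290,296]].round(0).astype(int).tolist())
E
python3 m.py
```

```text
[ 550.7219399  -148.74130215   46.76084799] [ 1.12964867  0.22515978 -0.59625179]
254 [[540, -154, 31], [544, -155, 31], [547, -155, 30], [553, -155, 31], [555, -156, 30], [559, -157, 30]]
258 [[539, -157, 30], [547, -137, 69], [549, -138, 68], [554, -139, 68], [556, -139, 68], [559, -160, 30]]
262 [[539, -160, 30], [547, -138, 72], [550, -138, 73], [554, -139, 72], [556, -139, 73], [559, -162, 31]]
266 [[543, -141, 70], [547, -138, 76], [550, -138, 76], [554, -139, 76], [556, -139, 76], [559, -143, 69]]
-84.28835131523982 [ 551.27251443 -149.06934585   47.52931206] [-0.96406081 -0.25264847 -0.74723838]
[-40.77497654 -40.29012035  -2.55296168  35.31336273] 76.6141634864342
```

View pics/w4.png

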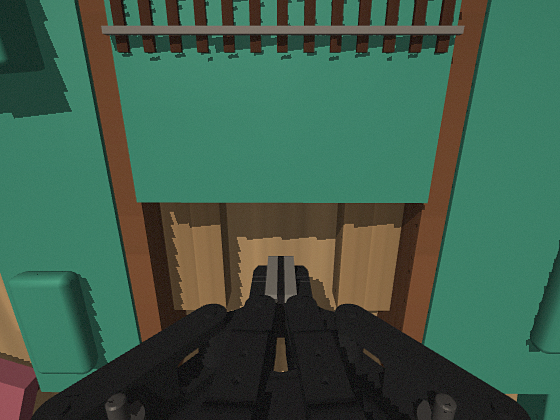

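The finger is now in the slot behind the board edge (row 203), with its tip at z≈68. I go 14 mm lower, then push.

Request:
apply_moves(series=[{"jaw":0,"slide":[0,0,-0.7],"yaw":0},{"jaw":0,"slide":[0,0,-1.3],"yaw":0},{"jaw":0,"slide":[0,0,-1.3],"yaw":0},{"jaw":0,"slide":[0.12,1,-1.3],"yaw":0},{"jaw":0,"slide":[0.23,2,-1.3],"yaw":0},{"jaw":0,"slide":[0.3,2.6,-1.3],"yaw":0},{"jaw":0,"slide":[0.35,3,-1.3],"yaw":0},{"jaw":0,"slide":[0.41,3.5,-1.3],"yaw":0},{"jaw":0,"slide":[0.48,4.1,-1.3],"yaw":0},{"jaw":0,"slide":[0.56,4.8,-1.3],"yaw":0},{"jaw":0,"slide":[0.64,5.5,-1.3],"yaw":0},{"jaw":0,"slide":[0.72,6.2,-1.3],"yaw":0}])

```text
clock: 7.02
ee_pos: [559.0, -88.0, 35.5]
orientation: [180.0, 0.0, 83.3]
ft_force: [-0.9, -5.0, 0.9]
opening: -0.1
grasp_force: 2.4
```

```bash
python3 m.py
```

```text
-21.3860744315698 [559.07396491 -86.6514972   35.48549471] [ 0.69615465 -0.378558    0.6839824 ]
[-10.47588273  -9.74063544  44.54121303  95.2222385 ] 75.90060269966888
```

The board is moving under about 5 N. I keep pushing.

Request:
apply_moves(series=[{"jaw":0,"slide":[0.07,0.6,0],"yaw":0},{"jaw":0,"slide":[0.16,1.4,0],"yaw":0},{"jaw":0,"slide":[0.27,2.3,0],"yaw":0},{"jaw":0,"slide":[0.37,3.2,0],"yaw":0},{"jaw":0,"slide":[0.48,4.1,0],"yaw":0},{"jaw":0,"slide":[0.58,5.0,0],"yaw":0},{"jaw":0,"slide":[0.69,5.9,0],"yaw":0},{"jaw":0,"slide":[0.79,6.8,0],"yaw":0},{"jaw":0,"slide":[0.9,7.7,0],"yaw":0},{"jaw":0,"slide":[1.0,8.6,0],"yaw":0},{"jaw":0,"slide":[1.09,9.4,0],"yaw":0},{"jaw":0,"slide":[1.17,10.0,0],"yaw":0}])

```text
clock: 8.07
ee_pos: [570.5, 12.4, 35.5]
orientation: [180.0, 0.0, 83.4]
ft_force: [-0.7, -5.6, 2.7]
opening: 0.1
grasp_force: 2.8
```

```bash
python3 m.py
```

```text
79.34182903534254 [570.59402266  13.41397424  35.45407921] [ 0.44585418 -0.22059086  1.45979255]
[ 90.30208768  90.9869397  145.27181388 195.93821413] 75.89716110913832
```

Request:
apply_moves(series=[{"jaw":0,"slide":[0.03,0.3,0],"yaw":0},{"jaw":0,"slide":[0.07,0.6,0],"yaw":0},{"jaw":0,"slide":[0.1,0.9,0],"yaw":0},{"jaw":0,"slide":[0.14,1.2,0],"yaw":0},{"jaw":0,"slide":[0.17,1.5,0],"yaw":0},{"jaw":0,"slide":[0.21,1.8,0],"yaw":0},{"jaw":0,"slide":[0.23,2.0,0],"yaw":0},{"jaw":0,"slide":[0.26,2.2,0],"yaw":0},{"jaw":0,"slide":[0.28,2.4,0],"yaw":0},{"jaw":0,"slide":[0.3,2.6,0],"yaw":0}])

```text
clock: 8.95
ee_pos: [573.4, 37.4, 35.4]
orientation: [-180.0, 0.1, 83.3]
ft_force: [-1.2, -5.3, 2.4]
opening: -0.0
grasp_force: 2.8
```

```bash
python3 m.py
```

```text
103.88566550361212 [573.44699067  37.79104871  35.40483985] [-0.42800111 -4.76192499  1.79426805]
[114.90802292 115.57761799 169.84768066 220.49139308] 75.84364487719745
```

Request:
apply_moves(series=[{"jaw":0,"slide":[0.01,0.12,0],"yaw":0},{"jaw":0,"slide":[0.03,0.24,0],"yaw":0},{"jaw":0,"slide":[0.04,0.36,0],"yaw":0},{"jaw":0,"slide":[0.05,0.46,0],"yaw":0},{"jaw":0,"slide":[0.06,0.54,0],"yaw":0},{"jaw":0,"slide":[0.07,0.6,0],"yaw":0}])

```text
clock: 9.5
ee_pos: [573.8, 43.7, 35.1]
orientation: [-180.0, 0.0, 83.4]
ft_force: [-0.6, -5.0, 1.5]
opening: -0.1
grasp_force: 2.6
```

```bash
python3 m.py
```

```text
109.86990741936944 [573.84661181  43.76910745  35.09520531] [ 0.04522407 -4.79948947  2.26606629]
[120.91654738 121.59631139 176.81557172 228.3587391 ] 68.85036981056138
```

The board has dropped 7 mm: its top is at 68.9 and its edge at s≈121, as expected. I back off, lift, and go over behind the knob.

Request:
apply_moves(series=[{"jaw":0,"slide":[-0.12,-1,0],"yaw":0},{"jaw":0,"slide":[-0.24,-2,0],"yaw":0},{"jaw":0,"slide":[-0.24,-2,3],"yaw":0},{"jaw":0,"slide":[-0.24,-2,7],"yaw":0},{"jaw":0,"slide":[-0.24,-2,11],"yaw":0},{"jaw":0,"slide":[0.12,1,11.5],"yaw":0},{"jaw":0,"slide":[0.58,5,11.5],"yaw":0},{"jaw":0,"slide":[1.05,9,11.5],"yaw":0},{"jaw":0,"slide":[1.5,13,11.5],"yaw":0},{"jaw":0,"slide":[1.98,17,11.5],"yaw":0},{"jaw":0,"slide":[2.45,21,11.5],"yaw":0},{"jaw":0,"slide":[2.9,24.8,11.5],"yaw":0}])

```text
clock: 10.55
ee_pos: [602.8, 293.6, 149.9]
orientation: [-179.9, -0.1, 83.3]
ft_force: [0.1, -1.4, -0.4]
opening: 0.1
grasp_force: 0.0
```

Run:
```python
from h import *
o=manip.observe();print(o["ee_pos"],o["ft_force"])
im,d=save("top","pics/t3.png"); P=cloud("top",d); hsv=cv2.cvtColor(im,cv2.COLOR_RGB2HSV)
red=((hsv[...,0]<8)|(hsv[...,0]>172))&(hsv[...,1]>140)
k=red&(abs(P[...,0]-598)<40)&(abs(P[...,1]-255)<40); print(k.sum(),P[k].mean(0) if k.any() else 0)
b,_=save("scene","pics/s3.png")
cv2.imwrite("pics/ts3.png",np.hstack([cv2.resize(im[90:250,140:340],(400,320)),cv2.resize(b[180:400,130:405],(400,320))])[...,::-1])
```

```text
[602.82532808 293.6434585  149.87527801] [ 0.13645933 -1.37156341 -0.38363639]
31 [597.73744946 255.49592763 111.13020627]
```

View pics/ts3.png

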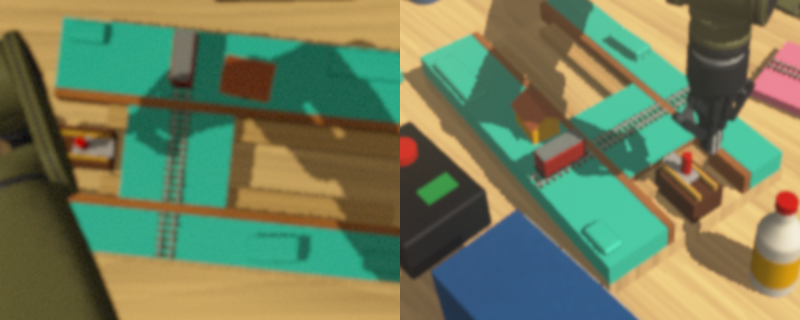

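The board's track lines up with the fixed track, and the red knob is still drawn back. The finger is behind it, so I lower.

Request:
apply_moves(series=[{"jaw":0,"slide":[0,0,-3],"yaw":0},{"jaw":0,"slide":[0,0,-5.5],"yaw":0},{"jaw":0,"slide":[0,0,-7],"yaw":0},{"jaw":0,"slide":[0,0,-7.8],"yaw":0},{"jaw":0,"slide":[0,0,-7.8],"yaw":0},{"jaw":0,"slide":[0,0,-7.8],"yaw":0}])

```text
clock: 11.15
ee_pos: [603.4, 291.4, 72.5]
orientation: [-180.0, -0.0, 83.3]
ft_force: [-0.4, 0.4, 0.2]
opening: 0.4
grasp_force: 0.0
```

```bash
cat > k.py <<'E'
from h import *
im,d=manip.get_image("wrist"); P=cloud("wrist",d); u=np.array([.1157,.9933])
o=manip.observe(); print(o["ee_pos"],o["ee_pos"][:2]@u,o["ft_force"])
print("tip z",np.median(P[258,[272,277,286,290],2]))
hsv=cv2.cvtColor(im,cv2.COLOR_RGB2HSV)
red=((hsv[...,0]<8)|(hsv[...,0]>172))&(hsv[...,1]>140)&(P[...,2]>82)&(abs(P[...,0]-595)<40)
p=P[red]; s=p[:,:2]@u; x=p[:,:2]@[.9933,-.1157]
if len(p): print("knob s,x,z",np.percentile(s,[2,50,98]),np.percentile(x,[2,98]),np.percentile(p[:,2],[2,98]))
E
python3 k.py
```

```text
[604.10128565 291.7643029   73.65182224] 359.70400081611336 [ 0.09976377 -0.49033923 -0.01042865]
tip z 94.8750609476331
knob s,x,z [318.86728801 327.99323894 352.12018856] [562.43888683 568.43494385] [107.83550397 140.4363583 ]
```

Request:
apply_moves(series=[{"jaw":0,"slide":[-0.16,-0.8,0],"yaw":0},{"jaw":0,"slide":[-0.25,-1.4,0],"yaw":0},{"jaw":0,"slide":[-0.3,-1.8,0],"yaw":0},{"jaw":0,"slide":[-0.35,-2.2,0],"yaw":0},{"jaw":0,"slide":[-0.4,-2.6,0],"yaw":0},{"jaw":0,"slide":[-0.45,-3.0,0],"yaw":0},{"jaw":0,"slide":[-0.5,-3.4,0],"yaw":0},{"jaw":0,"slide":[-0.55,-3.8,0],"yaw":0},{"jaw":0,"slide":[-0.6,-4.2,0],"yaw":0},{"jaw":0,"slide":[-0.63,-4.5,0],"yaw":0},{"jaw":0,"slide":[-0.65,-4.6,0],"yaw":0}])

```text
clock: 12.12
ee_pos: [596.5, 245.3, 72.1]
orientation: [-180.0, 0.0, 83.3]
ft_force: [0.9, 1.8, 1.5]
opening: -0.1
grasp_force: 1.0
```

```bash
python3 k.py
```

```text
[596.44688515 245.29418702  72.01231317] 312.6596205777087 [ 0.56633425  0.64899517 -0.0382235 ]
tip z 93.10525233774915
knob s,x,z [285.80749385 290.32394047 323.37560488] [529.12187896 565.80856515] [114.19450107 167.66798342]
```

Request:
apply_moves(series=[{"jaw":0,"slide":[-0.01,-0.1,0],"yaw":0},{"jaw":0,"slide":[-0.02,-0.2,0],"yaw":0},{"jaw":0,"slide":[-0.04,-0.3,0],"yaw":0},{"jaw":0,"slide":[-0.04,-0.35,0],"yaw":0},{"jaw":0,"slide":[-0.04,-0.35,0],"yaw":0}])

```text
clock: 12.58
ee_pos: [596.4, 244.8, 72.1]
orientation: [180.0, -0.3, 83.3]
ft_force: [2.0, 9.7, 0.0]
opening: 0.3
grasp_force: 4.9
```

It has reached a firm stop at about 10 N. I back off, lift clear and check.

Request:
apply_moves(series=[{"jaw":0,"slide":[0.2,1.5,0],"yaw":0},{"jaw":0,"slide":[0.4,3.5,0],"yaw":0},{"jaw":0,"slide":[0.4,3.5,3],"yaw":0},{"jaw":0,"slide":[0.4,3.5,7],"yaw":0},{"jaw":0,"slide":[0.4,3.5,11],"yaw":0},{"jaw":0,"slide":[-2,6,13],"yaw":0},{"jaw":0,"slide":[-5,8,13],"yaw":0},{"jaw":0,"slide":[-8,10,13],"yaw":0},{"jaw":0,"slide":[-11,12,13],"yaw":0},{"jaw":0,"slide":[-11,12,13],"yaw":0}])

```text
clock: 13.42
ee_pos: [481.3, 365.1, 201.7]
orientation: [-179.8, 0.1, 83.6]
ft_force: [0.4, 0.6, -0.9]
opening: 0.0
grasp_force: 0.0
```

Run:
```python
from h import *
im,d=save("top","pics/t4.png"); P=cloud("top",d); hsv=cv2.cvtColor(im,cv2.COLOR_RGB2HSV)
red=((hsv[...,0]<8)|(hsv[...,0]>172))&(hsv[...,1]>140)
k=red&(abs(P[...,0]-596)<40)&(abs(P[...,1]-235)<60)&(P[...,2]>85); print(k.sum(),P[k].mean(0), P[k].mean(0)[:2]@[.1157,.9933])
g=(hsv[...,0]>70)&(hsv[...,0]<95)&(hsv[...,1]>100)&(abs(P[...,0]-585)<40)&(abs(P[...,1]-135)<90); print(np.median(P[g],0))
b,_=save("scene","pics/s4.png")
cv2.imwrite("pics/ts4.png",np.hstack([cv2.resize(im[90:250,140:340],(400,320)),cv2.resize(b[180:400,130:405],(400,320))])[...,::-1])
```

```text
28 [594.15135399 224.23310805 111.99812679] 291.4740578792804
[583.01898825 114.0800224   69.91792732]
```

View pics/ts4.png

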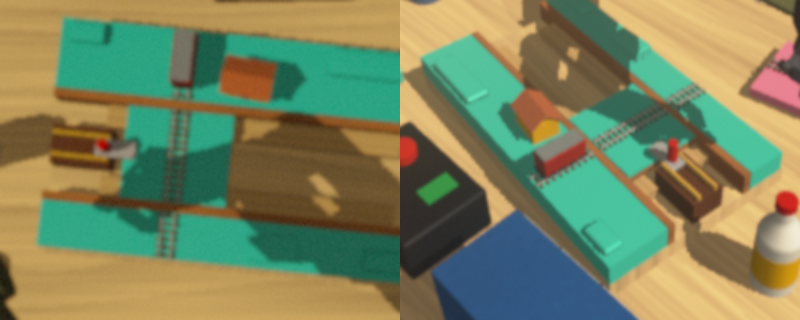

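The knob moved 31.5 mm, the blade lies over the seated board, the tracks are in line and the bystanders haven't moved. I hand it in.

```bash
python3 -c "
from rig import manip
print(manip.close_job())"
```

```text
the job is handed in; nothing more can be done
None
```

The board is seated in its notches with its track in line, the bolt is pushed fully across over it (about 31.5 mm of knob travel), and the job is handed in; no verdict came back.

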